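# Start the casserole on the hob, then its timer

### The arm

A 7-joint arm with a two-finger parallel gripper is mounted at the origin on a cart in front of the work surface, level with it; the furniture and walls round the work are solid. World frame = base frame: x ahead of the robot, y to its left, z up, the work surface at z = 0. Lengths are in mm, angles in rad, forces in N, time in s.
With the tool pointing down it reaches from about 400 to 875 mm from the base axis. Payload 4.4 kg.
Tool frame: the origin (TCP) lies at the very end of the fingers, on their centre line; the grasp point (between the pads) lies ctrl.grip_depth behind it (ctrl.grip_depth is the distance from the TCP to the grasp point, in mm); z points along the fingers, y is the direction in which the jaws open and shut (so a half turn about z gives the same grasp; the last joint's range is limited). The gripper opens to 85 mm and grips with 20 to 120 N. Pads are 22 mm wide; open, the fingers measure 114 mm over their backs; the gripper's body (76 mm by 85 mm) begins 54 mm behind the grasp point. The pads swing forward as they close: fully open they stand 13 mm farther back than shut.
Start: joints at [1.046, 0.628, 0.038, 1.517, -0.027, 0.996, -0.02], TCP at [287.895, -582.781, 231.313] pointing down, gripper open.
Joint ranges: [-3.06, 3.06], [-0.37, 2.12], [-1.25, 1.32], [0.18, 2.47], [-1.1, 4.24], [0.23, 1.98], [-2.94, 2.94]. Speed limits (rad/s): [2.57, 2.57, 3.14, 3.14, 3.14, 3.14, 3.14].

### API

Orientations are given as [roll, pitch, yaw] about the fixed x, y, z axes, in that order (R = Rz(yaw) Ry(pitch) Rx(roll)).
In Python, from cell import ctrl gives the robot as it stands.
- The arm moves only by the tool servo_tool, never from a script. Its argument "commands" is one flat list of numbers, 5 for each row, row after row: the shift along the tool's x, y, z in units of 25 mm (1.0 is 25 mm), then the turn about the tool's z in units of 6 degrees (1.0 is 6 degrees), then the closure, from 0 (fully open) to 1 (shut). In form: [tx, ty, tz, twist, gripper, tx, ty, tz, twist, gripper, ...]. A call has 1 to 10 rows; each row is the pose to reach, as a shift and turn from the pose commanded when the call began, along the tool's axes at that moment; what a row does not reach only later rows make up. A row lasts 1/12 s, in which the tool goes at most 41.7 mm and 7.16 degrees, less where a joint would pass 70% of its speed; a pose out of reach is approached as far as the arm can. A call with a gripper value outside its range is refused whole. The fingers move at their own pace and stop on an object; the grip force is fixed at half the most. Time passes only in rows, so rows that repeat a pose let the fingers close. It gives the time, the measured TCP pose, the force and the opening at its end, in the units of the state.
- ctrl.read_state(): the state, without advancing time (a new reading comes with each control period).
- ctrl.get_image(name): name is "scene" or "top"; returns a dict with "img" (420x560x3 uint8, blue, green, red), "K" (3x3 intrinsics, pixels), "dist_coeffs" ([k1, k2, p1, p2, k3] as OpenCV has them; the pictures are not rectified), "T" (4x4, takes a point from camera to world coordinates). Camera axes: x right, y down, z forward; pixel columns grow to the right and rows downward; lengths in mm; the calibration is good to about 2 mm. A picture is of the moment at which its call begins. There is no depth.
- ctrl.finish_job(): hands the job in, once; it reports no verdict.
The state is a dict: "clock": time; "qpos": joint angles; "qd": joint speeds; "tau": joint torques, N m; "eef_pos": TCP position; "tool_rot": TCP orientation; "force": force on the tool from outside, world axes, zero at the start; "torque": the same for the moment, N m; "width": finger opening in mm.
Only numpy, scipy, OpenCV 4.12 (cv2) and the standard library are available. Lean on these libraries where they do the work, as an engineer would, in place of code of your own. Each camera call takes 0.05 s, during which the arm holds its last target.

### The job

Start the casserole cooking with three presses of the fingertips, in this order: push the rocker on the hob fully on (press its right-hand wing, the one with the green dot), then press the red key on the hob fully down, and last press the cap of the orange timer fully down. Leave the white key and the blue timer unpressed, lift nothing, and do not shove the timers, the casserole or the things lying about.

Things in the scene. Friction and masses are not known exactly. Their poses are not given: they have to be found in the camera images.
- hob: black portable induction hob, fixed, 310 mm deep (its x) x 290 mm wide (its y), origin at the centre of its underside, z up, x pointing to its back, y to its left; glass top 50 mm above the worktop. Controls are in a row along its front edge, 105 mm in front of its centre: the white rocker (on the left, 85 mm left of centre), and two round keys, one red and one white, which may have swapped places (5 mm and 85 mm right of centre)
- rocker (a joint): big white V-shaped rocker switch, 30 mm (hob x) x 60 mm (hob y): 0 = off (right-hand wing, with the green dot, sticks up), 0.30 rad = fully on (right-hand wing level, left-hand one up). Pushed down on its right-hand wing it turns about its middle; takes about 4 N, no spring: it stays where it is left. With the rocker on, the right-hand wing's top is level, 62 mm above the worktop
- rocker_press (a point): the green dot on the rocker's right-hand wing, the point to press, 20 mm right of the pivot; it sinks about 6 mm and moves with the rocker
- red_key (a joint): red round latching key, 30 mm across: metres pushed in, 0 = up, 0.006 = fully down; takes about 4 N and stays where it is left (no spring)
- red_key_top (a point): centre of the red key's top, 65 mm above the worktop when up, 59 mm when down; the collar round it (38 mm) is 55 mm high
- white_key (a joint): white round latching key, made like the red one, to be left alone: 0 = up, 0.006 = down
- white_key_top (a point): centre of the white key's top
- orange_timer: orange round kitchen timer, 74 mm across, standing loose on the worktop, right of the hob; may have swapped places with the blue one; origin at the centre of its underside; the rim of its case is 24 mm high, the top of the 44 mm wide orange start cap in its middle 35 mm with the cap up, 29 mm with it down
- orange_cap (a joint): start cap of the orange timer: metres pushed in, 0 = up, 0.006 = fully down; latching, takes about 4 N and stays where it is left (no spring)
- orange_cap_top (a point): centre of the top of the orange start cap
- blue_timer: blue round kitchen timer, 74 mm across, standing loose on the worktop, to be left alone; origin at the centre of its underside; the rim of its case is 24 mm high, the top of the 44 mm wide blue start cap in its middle 35 mm with the cap up, 29 mm with it down
- blue_cap (a joint): start cap of the blue timer: metres pushed in, 0 = up, 0.006 = fully down; latching, takes about 4 N and stays where it is left (no spring)
- blue_cap_top (a point): centre of the top of the blue start cap
- casserole: black casserole with a lid, 127 mm across, 180 mm over its ears, 97 mm high, standing loose on the hob behind the controls; origin at the centre of its underside
- apple: red apple, 72 mm, lying loose; origin at the centre of its underside, z up
- lemon: yellow lemon, 76 x 56 mm, lying loose; origin at the centre of its underside, z up
- garlic: garlic bulb, 61 mm, lying loose; origin at the centre of its underside, z up
- tin: teal food tin, 76 mm across, 58 mm high, standing loose left of the hob; origin at the centre of its underside
Mind the look-alikes: they are no part of the job. Of the things that look like the casserole, the larger one is meant.

How it is judged:
By the outcome, as a careful person would: the job done as asked, in the order asked, and still so for the second after the job is handed in, with the robot touching nothing.
It also fails if it takes over 40 s, if anything falls off the work surface, if the arm or the gripper's body presses on something with over 40 N, if the wrist force passes 120 N, or if a joint passes its speed limit or range.

## Working session

There is one attempt and no reset: what is moved stays moved. The work goes in short steps, Python scripts to look and compute and a tool call to move; the robot and the scene stay as the last step left them, time stands still between calls to the robot, and variables do not carry over. Pictures are saved under pics/ and viewed, and the job is handed in when it is done.

Besides the shell and the picture viewer there is one more tool, called after ">>>" by a JSON object that holds its "op" and its "data". servo_tool: Moves the arm, as the interface text tells. Its arguments: {"type":"object","properties":{"commands":{"type":"array","items":{"type":"number"}}},"required":["commands"]}

```bash
mkdir -p pics; python3 - <<'E'
from cell import ctrl
import cv2,numpy as np
s=ctrl.read_state();print(s)
print(ctrl.grip_depth)
for n in("scene","top"):
    d=ctrl.get_image(n);cv2.imwrite(f"pics/{n}0.png",d["img"]);print(d["K"],d["dist_coeffs"],d["T"])
    np.savez(f"{n}0.npz",**d)
E
```

```text
{'clock': 0.0, 'qpos': array([ 1.04618975,  0.62934088,  0.03844354,  1.51834883, -0.02699942,
        0.99627338, -0.02003338]), 'qd': array([-0.00033642, -0.0013517 , -0.0012671 , -0.00013105,  0.00153842,
       -0.00098372, -0.00059272]), 'tau': array([-8.84654110e-04, -5.63408732e+01,  1.22605383e+00, -1.93453932e+01,
        1.09479626e-02,  1.01839119e-02,  1.93110475e-05]), 'eef_pos': array([ 287.62844687, -582.22267579,  230.39862915]), 'tool_rot': array([-3.13974042e+00,  2.51204096e-05,  4.58772688e-01]), 'force': array([ 1.03747849,  0.08884251, -0.28913072]), 'torque': array([-0.02160521, -0.00796984,  0.02524777]), 'width': 85.41498715425739}
18.700000000000003
[[530.67094937   0.         272.36203251]
 [  0.         530.67094937 208.02708223]
 [  0.           0.           1.        ]] [-0.17681998  0.          0.          0.          0.        ] [[ 4.52813808e-01 -6.40337029e-01  6.20425777e-01 -6.25345918e+02]
 [-8.91573256e-01 -3.31073400e-01  3.09010571e-01 -5.44459922e+02]
 [ 7.53555992e-03 -6.93079284e-01 -7.20821977e-01  1.40533347e+03]
 [ 0.00000000e+00  0.00000000e+00  0.00000000e+00  1.00000000e+00]]
[[385.76188302   0.         284.01347229]
 [  0.         385.76188302 213.61519456]
 [  0.           0.           1.        ]] [0.03254039 0.         0.         0.         0.        ] [[-6.91802337e-03 -9.85790249e-01  1.67838391e-01  3.18953954e+02]
 [-9.99960788e-01  5.89186028e-03 -6.61120310e-03  4.42113787e+00]
 [ 5.52837920e-03 -1.67877547e-01 -9.85792355e-01  1.30634131e+03]
 [ 0.00000000e+00  0.00000000e+00  0.00000000e+00  1.00000000e+00]]
```

View pics/scene0.png

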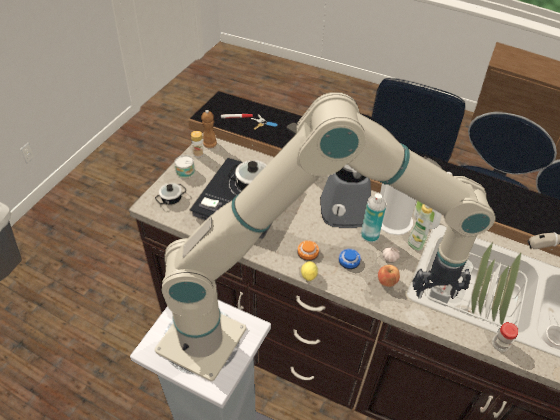

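View pics/top0.png

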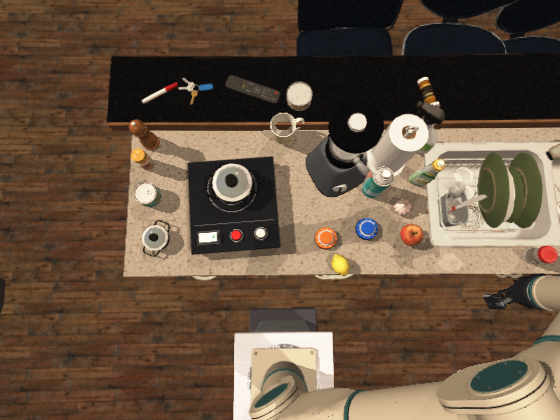

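The top view shows the rocker at about (208,238), red key (236,236), white key (260,233), orange timer (325,238) and blue timer (366,229). The lemon is just in front of the orange timer. I'll measure these next.

```bash
cat > h.py <<'E'
import cv2,numpy as np
def ray(d,uv,z):
    p=cv2.undistortPoints(np.array([[uv]],float),d["K"],d["dist_coeffs"])[0,0]
    T=d["T"];v=T[:3,:3]@np.array([p[0],p[1],1]);o=T[:3,3]
    return o+v*(z-o[2])/v[2]
def proj(d,P):
    T=np.linalg.inv(d["T"]);
    return cv2.projectPoints(np.array([P],float),cv2.Rodrigues(T[:3,:3])[0],T[:3,3],d["K"],d["dist_coeffs"])[0][0,0]
def blobs(img,lo,hi,roi,amin=3):
    h=cv2.cvtColor(img,cv2.COLOR_BGR2HSV);m=cv2.inRange(h,lo,hi)
    k=np.zeros_like(m);x0,y0,x1,y1=roi;k[y0:y1,x0:x1]=m[y0:y1,x0:x1]
    n,l,st,c=cv2.connectedComponentsWithStats(k)
    return [(st[i,4],st[i,:4].tolist(),c[i].round(2).tolist()) for i in range(1,n) if st[i,4]>=amin]
E
python3 - <<'E'
from h import *
d=dict(np.load("top0.npz"));im=d["img"]
for nm,lo,hi,roi,z in [("red",(0,150,90),(8,255,255),(220,220,250,250),65),("red2",(172,150,90),(180,255,255),(220,220,250,250),65),
 ("white",(0,0,150),(180,60,255),(250,222,272,245),65),("rocker",(0,0,150),(180,60,255),(190,225,222,250),62),("green",(40,80,50),(85,255,255),(190,225,225,250),66),
 ("orange",(5,150,90),(20,255,255),(310,222,342,252),30),("blue",(100,150,60),(130,255,255),(352,214,382,244),30)]:
    for b in blobs(im,lo,hi,roi): print(nm,b,ray(d,b[2],z).round(1))
cv2.imwrite("pics/z1.png",cv2.resize(im[150:260,180:290],None,fx=5.4,fy=5.4,interpolation=cv2.INTER_CUBIC))
cv2.imwrite("pics/z2.png",cv2.resize(im[190:280,300:390],None,fx=6,fy=6,interpolation=cv2.INTER_CUBIC))
E
```

```text
red (np.int32(78), [231, 230, 10, 10], [235.73, 234.82]) [461.8 152.5  65. ]
white (np.int32(72), [255, 227, 10, 10], [259.96, 232.1]) [470.1  74.4  65. ]
rocker (np.int32(172), [198, 232, 19, 11], [207.24, 236.85]) [456.1 244.6  62. ]
orange (np.int32(159), [315, 227, 22, 22], [325.52, 238.19]) [ 452.7 -141.4   30. ]
orange (np.int32(128), [320, 231, 13, 13], [325.87, 237.2]) [ 456.  -142.6   30. ]
blue (np.int32(85), [356, 219, 21, 20], [362.39, 230.96]) [ 476.1 -264.7   30. ]
blue (np.int32(4), [367, 218, 3, 2], [367.75, 218.75]) [ 517.1 -284.3   30. ]
blue (np.int32(5), [371, 220, 4, 2], [372.4, 220.6]) [ 510.8 -299.6   30. ]
blue (np.int32(117), [362, 222, 12, 12], [367.49, 227.64]) [ 487.2 -282.2   30. ]
blue (np.int32(10), [375, 223, 2, 8], [375.7, 226.1]) [ 492.2 -309.7   30. ]
```

View pics/z1.png

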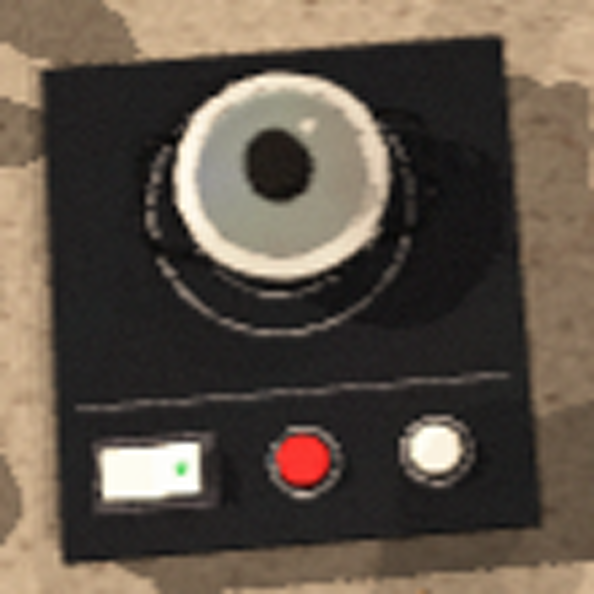

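View pics/z2.png

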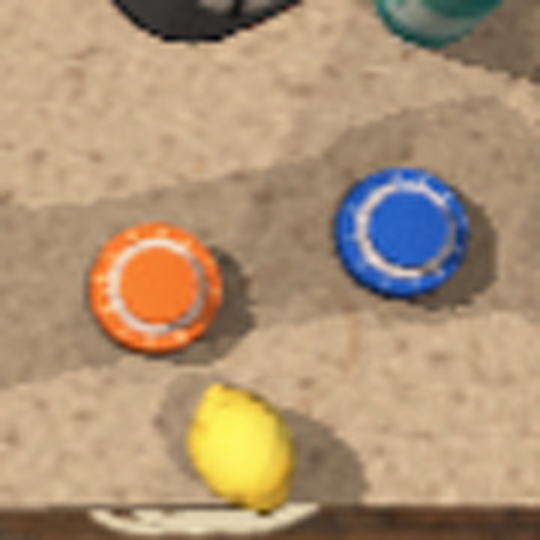

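```bash
cat >> h.py <<'E'
def rel(s,target,yaw=None):
    from scipy.spatial.transform import Rotation as Ro
    R=Ro.from_euler("xyz",s["tool_rot"]).as_matrix()
    u=R.T@(np.array(target)-s["eef_pos"])/25
    t=None
    if yaw is not None:
        dy=(yaw-s["tool_rot"][2]+np.pi)%(2*np.pi)-np.pi; t=-np.degrees(dy)/6
    return u.round(3),t
E
python3 - <<'E'
from h import *
from cell import ctrl
d=dict(np.load("top0.npz"));im=d["img"]
print("orange cap",ray(d,(325.87,237.2),35),"blue",ray(d,(367.5,227.64),35))
h=cv2.cvtColor(im,cv2.COLOR_BGR2HSV).astype(int)
b=im.astype(int);g=np.clip(b[:,:,1]-b[:,:,2]-15,0,None)[228:246,196:220]
ys,xs=np.nonzero(g);w=g[ys,xs];uv=((xs*w).sum()/w.sum()+196,(ys*w).sum()/w.sum()+228)
print("green",uv,ray(d,uv,68))
e=dict(np.load("scene0.npz"));im=e["img"]
print(blobs(im,(5,150,90),(20,255,255),(290,235,325,265)))
for nm,P in [("orange",ray(d,(325.87,237.2),35)),("red",ray(d,(235.7,234.8),65)),("blue",ray(d,(367.5,227.6),35))]: print(nm,proj(e,P))
s=ctrl.read_state();print(rel(s,[470,-120,231],1.68),rel(s,[455,222,150],1.68))
cv2.imwrite("pics/z3.png",cv2.resize(im[150:280,180:380],None,fx=4,fy=4,interpolation=cv2.INTER_CUBIC))
E
```

```text
orange cap [ 455.41625022 -142.06262741   35.        ] blue [ 486.49975652 -281.07309215   35.        ]
green (np.float64(213.11003236245955), np.float64(236.3527508090615)) [456.9584593  224.71742727  68.        ]
[(np.int32(221), [298, 241, 21, 19], [307.7, 250.38]), (np.int32(3), [316, 246, 2, 2], [316.67, 246.33])]
orange [308.11150112 245.01985757]
red [232.57077062 208.60272502]
blue [349.90877187 253.20077592]
(array([ 1.4730e+01, -1.3349e+01,  1.0000e-03]), np.float64(-11.661292864515906)) (array([ 20.251, -25.874,   3.261]), np.float64(-11.661292864515906))
```

View pics/z3.png

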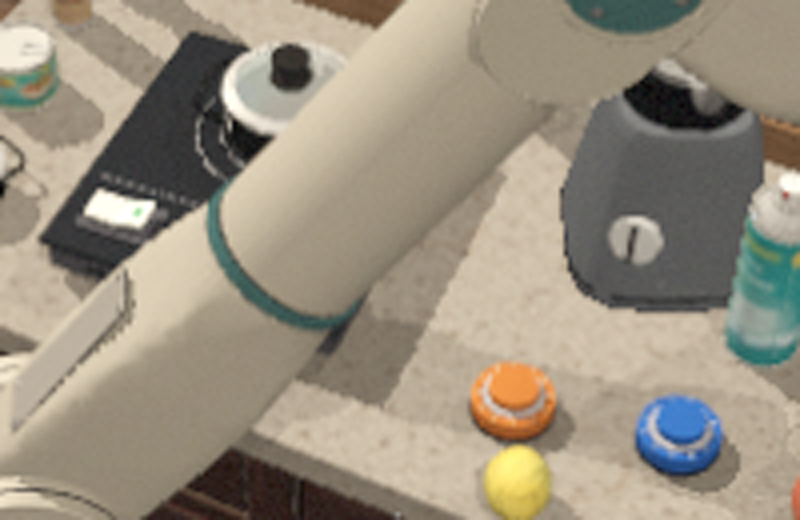

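>>> {"op": "servo_tool", "data": {"commands": [0.6, -0.5, 0, -0.6, 1, 1.8, -1.6, 0, -1.7, 1, 3, -2.7, 0, -2.8, 1, 4.2, -3.8, 0, -3.9, 1, 5.4, -4.9, 0, -5, 1, 6.6, -6, 0, -6.1, 1, 7.8, -7.1, 0, -7.2, 1, 9, -8.2, 0, -8.3, 1, 10.2, -9.3, 0, -9.4, 1, 11.4, -10.3, 0, -10.5, 1]}}

```text
clock: 0.93
eef_pos: [429.3, -223.4, 231.3]
tool_rot: [-3.141, -0.0, 1.564]
force: [0.5, 0.6, -0.0]
width: 0.1
```

```bash
python3 - <<'E'
from h import *
from cell import ctrl
s=ctrl.read_state();print(s["eef_pos"],s["tool_rot"],s["qpos"],s["width"],rel(s,[456.5,223.5,180],1.68))
E
```

```text
[ 429.25187021 -223.43599433  231.26170156] [-3.14099630e+00 -2.11398704e-04  1.56422274e+00] [ 0.63825331  0.40548322 -0.29776002  1.9613345   0.1623516   0.79808828
  0.24289882] 0.11366688992085817 (array([17.884,  0.974,  2.054]), np.float64(-1.105591370174178))
```

>>> {"op": "servo_tool", "data": {"commands": [0.8, 0.1, 0, -0.2, 1, 2.3, 0.2, 0, -0.5, 1, 3.9, 0.3, 0, -0.8, 1, 5.5, 0.4, 0, -1.1, 1, 7.1, 0.5, 0, -1.1, 1, 8.7, 0.6, 0, -1.1, 1, 10.3, 0.7, 0, -1.1, 1, 11.9, 0.8, 0, -1.1, 1, 13.4, 0.9, 0, -1.1, 1, 14.4, 1, 0, -1.1, 1]}}

```text
clock: 1.77
eef_pos: [458.4, 138.3, 231.4]
tool_rot: [3.141, -0.002, 1.677]
force: [0.5, 0.2, -0.3]
width: 0.3
```

```bash
python3 - <<'E'
from h import *
from cell import ctrl
s=ctrl.read_state();print(s["eef_pos"],s["tool_rot"],s["qpos"],s["width"],rel(s,[456.5,223.5,100],1.68))
E
```

```text
[458.37537058 138.27325135 231.37958293] [ 3.14114628e+00 -1.83096475e-03  1.67745097e+00] [-0.06817856  0.40618287 -0.38756348  1.97326015  0.20760107  0.79921775
 -0.46596813] 0.25019000627181515 (array([3.388, 0.286, 5.262]), np.float64(-0.024341438070006178))
```

>>> {"op": "servo_tool", "data": {"commands": [0.8, 0.1, 0.3, 0, 1, 1.9, 0.2, 1.0, 0, 1, 2.9, 0.3, 2.0, 0, 1, 3.4, 0.3, 3.2, 0, 1, 3.4, 0.3, 4.4, 0, 1, 3.4, 0.3, 5.2, 0, 1, 3.4, 0.3, 5.3, 0, 1, 3.4, 0.3, 5.3, 0, 1]}}

```text
clock: 2.43
eef_pos: [456.7, 218.8, 97.8]
tool_rot: [-3.139, 0.001, 1.674]
force: [-0.8, 0.5, 0.7]
width: -0.0
```

```bash
python3 - <<'E'
from h import *
from cell import ctrl
s=ctrl.read_state();print(s["eef_pos"],s["tool_rot"],s["force"],rel(s,[456.5,223.5,62],1.68))
for n in("scene","top"):
    d=ctrl.get_image(n);np.savez(n+"1.npz",**d);im=d["img"]
    x,y=map(int,proj(d,s["eef_pos"]));print(proj(d,s["eef_pos"]),proj(d,[456.5,223.5,68]))
    cv2.imwrite(f"pics/{n}1.png",cv2.resize(im[y-60:y+60,x-75:x+75],None,fx=5,fy=5,interpolation=cv2.INTER_CUBIC))
E
```

```text
[456.66634238 218.83083826  97.7611351 ] [-3.13862154e+00  1.24635744e-03  1.67384847e+00] [-0.75191856  0.46301565  0.68681867] (array([0.188, 0.017, 1.43 ]), np.float64(-0.05874276998272271))
[214.98270116 196.77453423] [214.41809618 202.33747921]
[213.3229252  235.39243247] [213.48625953 236.49204797]
```

View pics/scene1.png

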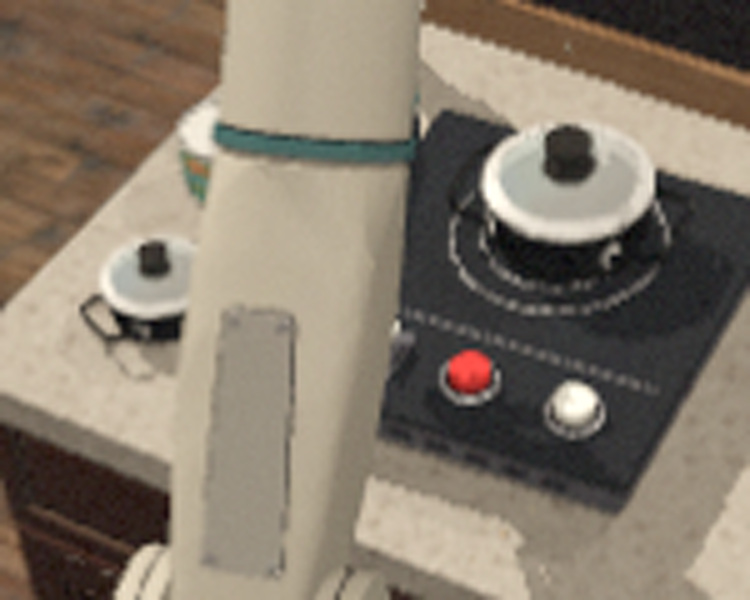

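View pics/top1.png

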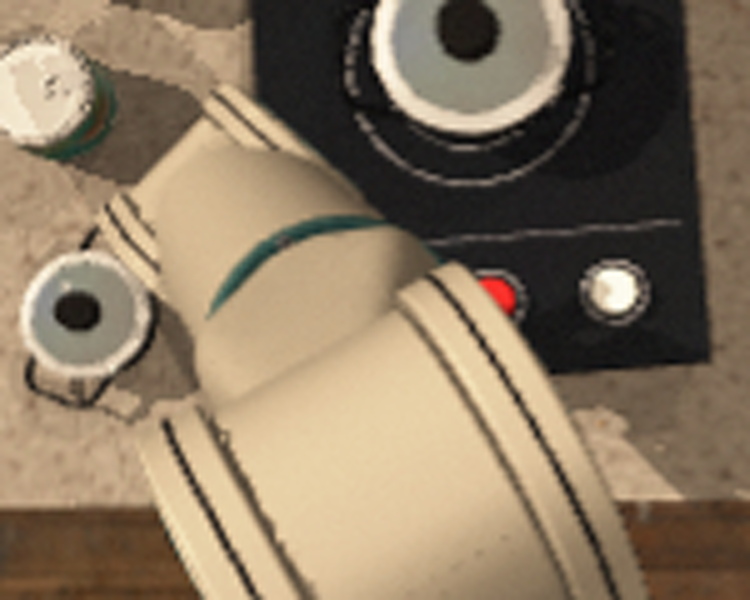

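>>> {"op": "servo_tool", "data": {"commands": [0, 0, 0.4, 0, 1, 0, 0, 0.8, 0, 1, 0, 0, 0.8, 0, 1]}}

```text
clock: 2.78
eef_pos: [457.2, 218.6, 77.8]
tool_rot: [-3.14, 0.001, 1.673]
force: [0.2, -0.4, -0.7]
width: 0.0
```

>>> {"op": "servo_tool", "data": {"commands": [0.2, 0, 0, 0, 1, 0.2, 0, 0.1, 0, 1, 0.2, 0, 0.2, 0, 1, 0.2, 0, 0.3, 0, 1, 0.2, 0, 0.35, 0, 1, 0.2, 0, 0.4, 0, 1]}}

```text
clock: 3.28
eef_pos: [457.1, 224.1, 68.7]
tool_rot: [-3.141, 0.0, 1.673]
force: [-0.1, -1.1, 2.8]
width: 0.2
```

>>> {"op": "servo_tool", "data": {"commands": [0, 0, 0.05, 0, 1, 0, 0, 0.1, 0, 1, 0, 0, 0.15, 0, 1, 0, 0, 0.2, 0, 1, 0, 0, 0.2, 0, 1]}}

```text
clock: 3.7
eef_pos: [457.3, 223.9, 63.7]
tool_rot: [3.142, 0.0, 1.673]
force: [0.2, -0.9, 1.8]
width: -0.1
```

>>> {"op": "servo_tool", "data": {"commands": [0, 0, 0.05, 0, 1, 0, 0, 0.1, 0, 1, 0, 0, 0.15, 0, 1, 0, 0, 0.2, 0, 1, 0, 0, 0.2, 0, 1]}}

```text
clock: 4.12
eef_pos: [457.4, 223.9, 61.6]
tool_rot: [3.14, 0.001, 1.673]
force: [-5.4, -5.5, 33.2]
width: -0.2
```

Force rose to 33 N at z = 61.6 mm, so the rocker has bottomed out. I'll lift and go to the red key.

>>> {"op": "servo_tool", "data": {"commands": [0, 0, -0.5, 0, 1, 0, 0, -1.2, 0, 1, -0.8, 0, -1.6, 0, 1, -2, 0, -1.6, 0, 1, -2.8, -0.1, -1.6, 0, 1, -2.8, -0.1, -1.6, 0, 1, -2.8, -0.1, -1.6, 0, 1]}}

```text
clock: 4.7
eef_pos: [461.9, 153.7, 98.7]
tool_rot: [3.141, -0.0, 1.671]
force: [0.2, 0.1, 0.6]
width: 0.2
```

```bash
python3 - <<'E'
from h import *
from cell import ctrl
s=ctrl.read_state();print(s["eef_pos"],s["tool_rot"],s["force"],rel(s,[461.8,152.5,68],1.68))
for n in("scene","top"):
    d=ctrl.get_image(n);np.savez(n+"2.npz",**d);im=d["img"]
    x,y=map(int,proj(d,[460,190,65]));
    print(proj(d,s["eef_pos"]))
    cv2.imwrite(f"pics/{n}2.png",cv2.resize(im[y-60:y+60,x-75:x+75],None,fx=5,fy=5,interpolation=cv2.INTER_CUBIC))
E
```

```text
[461.91349965 153.7307663   98.67277979] [ 3.14148796e+00 -4.84448566e-04  1.67131116e+00] [0.2139238  0.05062394 0.59215779] (array([-0.049, -0.01 ,  1.227]), np.float64(-0.08297233776714609))
[231.85302257 201.73543732]
[234.08343442 233.55677736]
```

View pics/scene2.png

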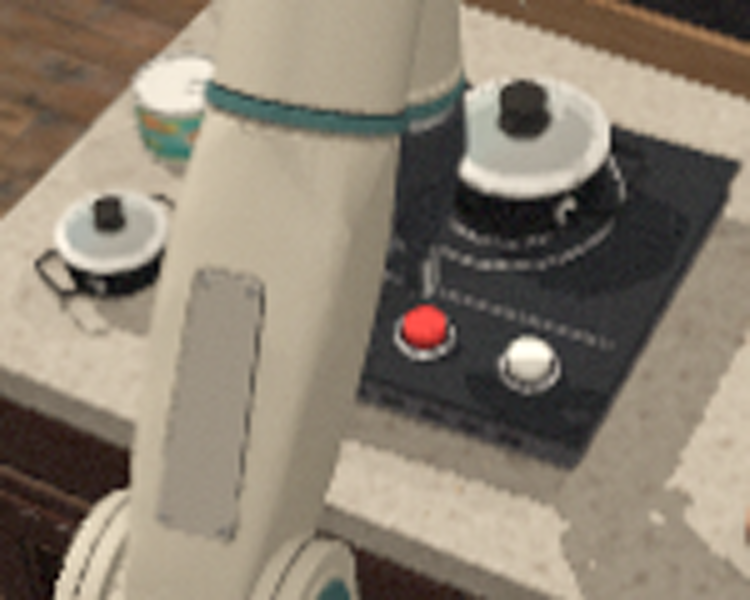

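View pics/top2.png

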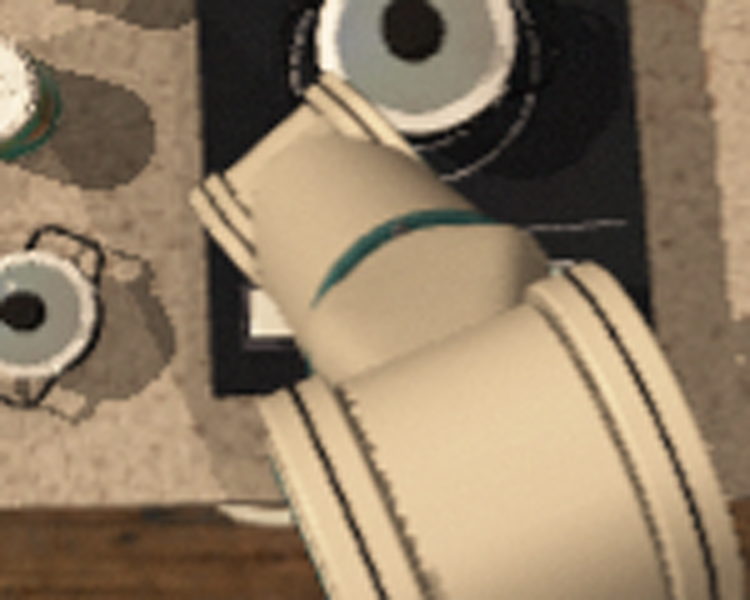

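The red key is visible in the scene view at crop (425,326), with the grey fingertip just above it at about (430,290), which matches the expected position. I'll press it now.

>>> {"op": "servo_tool", "data": {"commands": [0, 0, 0.4, 0, 1, 0, 0, 0.8, 0, 1, 0, 0, 1.1, 0, 1, 0, 0, 1.2, 0, 1, 0, 0, 1.25, 0, 1, 0, 0, 1.35, 0, 1, 0, 0, 1.45, 0, 1, 0, 0, 1.5, 0, 1]}}

```text
clock: 5.47
eef_pos: [461.8, 154.6, 61.4]
tool_rot: [3.141, -0.0, 1.674]
force: [-1.2, 0.2, 3.6]
width: 0.1
```

>>> {"op": "servo_tool", "data": {"commands": [0, 0, 0.05, 0, 1, 0, 0, 0.1, 0, 1, 0, 0, 0.15, 0, 1, 0, 0, 0.2, 0, 1, 0, 0, 0.2, 0, 1]}}

```text
clock: 5.88
eef_pos: [461.9, 154.7, 58.8]
tool_rot: [3.14, 0.001, 1.674]
force: [-7.3, 0.3, 29.6]
width: 0.1
```

The key bottomed at 58.8 mm with 30 N. I'll lift and travel to the orange timer.

>>> {"op": "servo_tool", "data": {"commands": [0, 0, -0.5, 0, 1, 0, 0, -1.5, 0, 1, 0, 0, -2.5, 0, 1, -1, 0, -3, 0, 1, -2.5, 0, -3, 0, 1, -4.1, -0.2, -3, 0, 1, -5.7, -0.5, -3, 0, 1, -7.3, -0.8, -3, 0, 1, -8.9, -1, -3, 0, 1, -10, -1.2, -3, 0, 1]}}

```text
clock: 6.72
eef_pos: [457.0, -101.9, 131.2]
tool_rot: [-3.141, 0.002, 1.67]
force: [1.4, -0.1, 0.0]
width: 0.2
```

```bash
python3 - <<'E'
from h import *
from cell import ctrl
s=ctrl.read_state();print(s["eef_pos"],s["tool_rot"],s["force"],rel(s,[455.5,-142,70]))
for n in("scene","top"):
    d=ctrl.get_image(n);np.savez(n+"3.npz",**d);im=d["img"]
    x,y=map(int,proj(d,[460,50,65]));
    cv2.imwrite(f"pics/{n}3.png",cv2.resize(im[y-75:y+75,x-80:x+120],None,fx=4,fy=4,interpolation=cv2.INTER_CUBIC))
E
```

```text
[ 456.99413923 -101.93386564  131.22519429] [-3.14135291e+00  1.86154478e-03  1.66951280e+00] [ 1.41691574 -0.1278418   0.0469325 ] (array([-1.584, -0.217,  2.452]), None)
```

View pics/scene3.png

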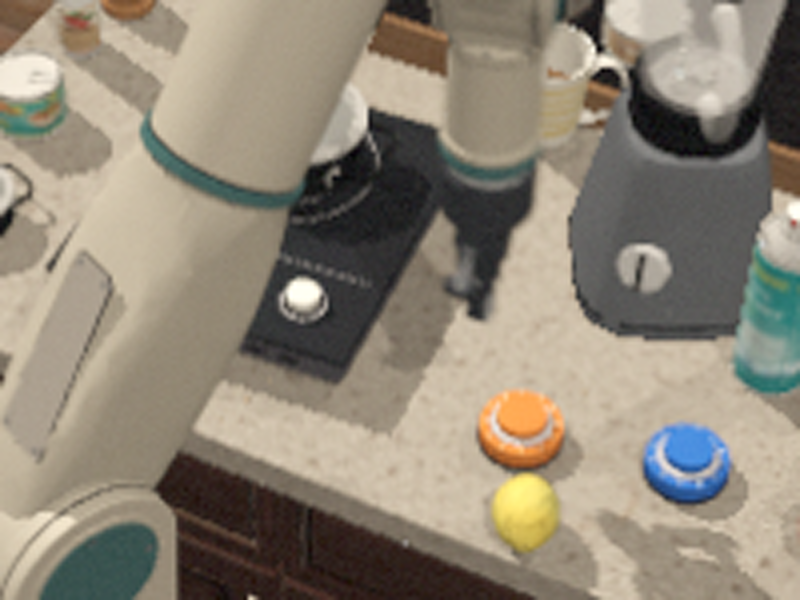

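View pics/top3.png

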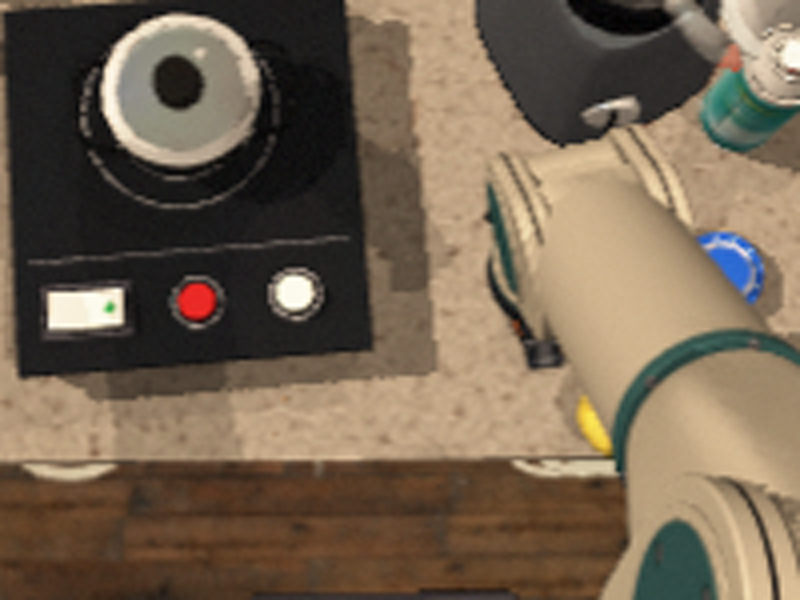

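In the top view the rocker's right wing is now bright and flat, the red key has sunk and turned darker, the white key is still raised, and the casserole hasn't moved. The timers are undisturbed. Next is the orange cap.

>>> {"op": "servo_tool", "data": {"commands": [-0.6, -0.1, 0.1, 0, 1, -1.2, -0.2, 0.8, 0, 1, -1.6, -0.2, 1.6, 0, 1, -1.6, -0.2, 2.3, 0, 1, -1.6, -0.2, 2.6, 0, 1, -1.6, -0.2, 2.6, 0, 1, -1.6, -0.2, 2.6, 0, 1]}}

```text
clock: 7.4
eef_pos: [456.9, -136.7, 66.4]
tool_rot: [-3.141, -0.001, 1.675]
force: [0.8, -0.6, 0.8]
width: -0.0
```

```bash
python3 - <<'E'
from h import *
from cell import ctrl
s=ctrl.read_state();print(s["eef_pos"],s["tool_rot"],s["force"],rel(s,[455.5,-142,35]))
d=ctrl.get_image("scene");im=d["img"]
x,y=map(int,proj(d,s["eef_pos"]));print(x,y)
cv2.imwrite("pics/scene4.png",cv2.resize(im[y-40:y+50,x-60:x+60],None,fx=6,fy=6,interpolation=cv2.INTER_CUBIC))
E
```

```text
[ 456.94675825 -136.67253306   66.42378546] [-3.14149580e+00 -5.19774780e-04  1.67511388e+00] [ 0.7678229  -0.55494223  0.83740028] (array([-0.207, -0.08 ,  1.257]), None)
307 238
```

View pics/scene4.png

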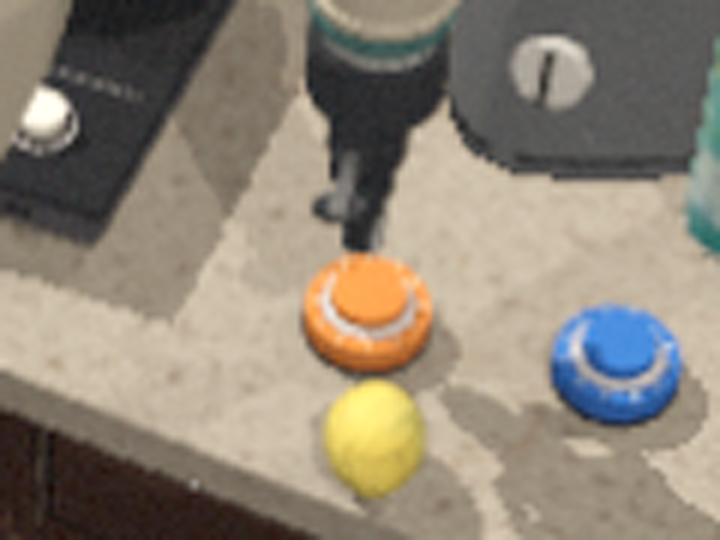

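The fingertip is at crop (362,245), within a pixel of its projected position. The orange cap is just below it at (370,292), so the shift left to make is small.

>>> {"op": "servo_tool", "data": {"commands": [-0.2, -0.1, 0.1, 0, 1, -0.2, -0.1, 0.5, 0, 1, -0.2, -0.1, 0.8, 0, 1, -0.2, -0.1, 1.0, 0, 1, -0.2, -0.1, 1.1, 0, 1, -0.2, -0.1, 1.15, 0, 1, -0.2, -0.1, 1.15, 0, 1]}}

```text
clock: 8.03
eef_pos: [454.7, -142.8, 37.5]
tool_rot: [-3.141, -0.0, 1.674]
force: [-0.7, 0.3, -0.3]
width: 0.2
```

>>> {"op": "servo_tool", "data": {"commands": [0, 0, 0.05, 0, 1, 0, 0, 0.1, 0, 1, 0, 0, 0.15, 0, 1, 0, 0, 0.2, 0, 1, 0, 0, 0.25, 0, 1, 0, 0, 0.25, 0, 1]}}

```text
clock: 8.53
eef_pos: [455.0, -142.9, 31.3]
tool_rot: [3.141, 0.0, 1.674]
force: [0.3, -0.5, 1.7]
width: 0.0
```

>>> {"op": "servo_tool", "data": {"commands": [0, 0, 0.05, 0, 1, 0, 0, 0.1, 0, 1, 0, 0, 0.15, 0, 1, 0, 0, 0.2, 0, 1, 0, 0, 0.2, 0, 1]}}

```text
clock: 8.95
eef_pos: [455.1, -143.0, 28.5]
tool_rot: [3.14, 0.002, 1.674]
force: [-4.6, 1.9, 30.2]
width: 0.2
```

The cap bottomed at 28.5 mm with 30 N. I'll lift straight up and then clear the area to check.

>>> {"op": "servo_tool", "data": {"commands": [0, 0, -0.4, 0, 1, 0, 0, -1.4, 0, 1, 0, 0, -2.9, 0, 1, 0, 0, -4.5, 0, 1, 0, 0, -6, 0, 1, -1, 0, -7, 0, 1, -2.5, 0, -7.5, 0, 1, -4, 0, -7.5, 0, 1, -5.5, 0, -7.5, 0, 1, -7, 0, -7.5, 0, 1]}}

```text
clock: 9.78
eef_pos: [472.2, -319.0, 214.0]
tool_rot: [-3.141, 0.0, 1.673]
force: [0.8, 0.5, 0.5]
width: -0.2
```

>>> {"op": "servo_tool", "data": {"commands": [-1.2, 0.4, 0, 0, 1, -2.6, 0.9, 0, 0, 1, -4, 1.3, 0, 0, 1, -5.4, 1.6, 0, 0, 1, -6.5, 1.8, 0, 0, 1, -6.5, 1.8, 0, 0, 1]}}

```text
clock: 10.28
eef_pos: [532.8, -481.1, 211.7]
tool_rot: [-3.14, 0.004, 1.667]
force: [-2.0, -0.2, -0.5]
width: -0.1
```

```bash
python3 - <<'E'
from h import *
from cell import ctrl
s=ctrl.read_state();print(s["eef_pos"],s["force"],s["clock"])
a=dict(np.load("top0.npz"))["img"]
for n in("scene","top"):
    d=ctrl.get_image(n);np.savez(n+"5.npz",**d)
    cv2.imwrite(f"pics/{n}5.png",d["img"])
im=d["img"]
for nm,lo,hi,roi in [("orange",(5,150,90),(20,255,255),(310,222,342,252)),("blue",(100,150,60),(130,255,255),(352,214,382,244)),("lemon",(20,150,90),(32,255,255),(325,250,355,280)),("white",(0,0,150),(180,60,255),(250,222,272,245)),("red",(0,150,90),(8,255,255),(220,220,250,250))]:
    print(nm,blobs(a,lo,hi,roi,20),blobs(im,lo,hi,roi,20))
c=np.vstack([a[155:265,180:390],im[155:265,180:390]]);cv2.imwrite("pics/cmp.png",cv2.resize(c,None,fx=2.7,fy=2.7,interpolation=cv2.INTER_CUBIC))
E
```

```text
[ 532.83247889 -481.08510872  211.72622019] [-1.96123309 -0.24845045 -0.4818255 ] 10.2833
orange [(np.int32(159), [315, 227, 22, 22], [325.52, 238.19]), (np.int32(128), [320, 231, 13, 13], [325.87, 237.2])] [(np.int32(143), [315, 227, 22, 22], [325.3, 238.51]), (np.int32(121), [320, 232, 13, 12], [325.7, 237.45])]
blue [(np.int32(85), [356, 219, 21, 20], [362.39, 230.96]), (np.int32(117), [362, 222, 12, 12], [367.49, 227.64])] [(np.int32(117), [362, 222, 12, 12], [367.42, 227.62]), (np.int32(67), [356, 225, 20, 14], [362.75, 233.43])]
lemon [(np.int32(273), [331, 254, 18, 22], [339.93, 264.51])] [(np.int32(276), [331, 254, 18, 22], [339.86, 264.47])]
white [(np.int32(72), [255, 227, 10, 10], [259.96, 232.1])] [(np.int32(78), [255, 227, 11, 12], [260.05, 232.49])]
red [(np.int32(78), [231, 230, 10, 10], [235.73, 234.82])] [(np.int32(76), [231, 231, 10, 9], [235.74, 234.95])]
```

View pics/cmp.png

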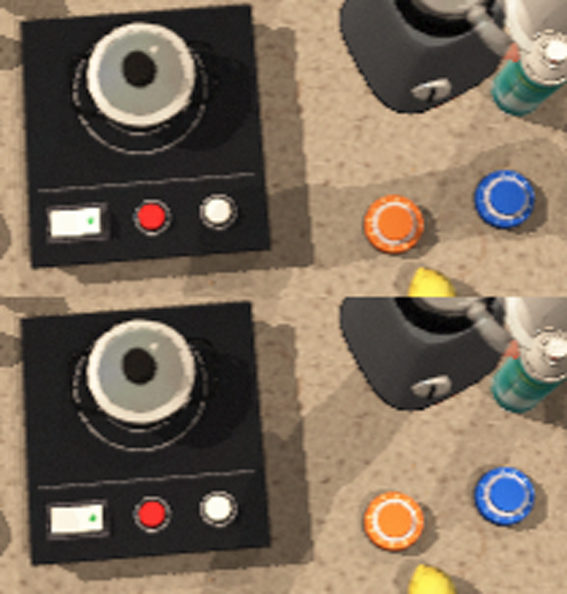

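View pics/scene5.png

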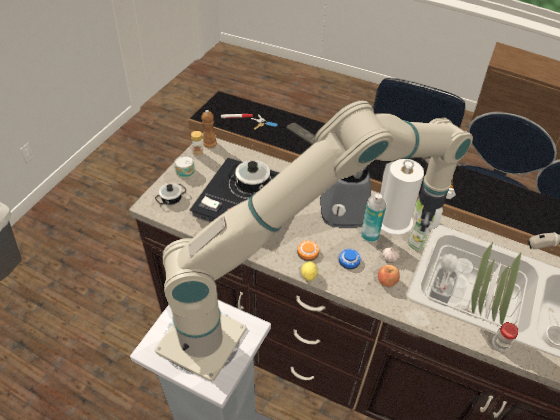

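Everything is in place, with the orange cap now sunk. The gripper has ended up near the bottles by the sink, so I'll back away before handing in.

>>> {"op": "servo_tool", "data": {"commands": [0, -0.5, -0.2, 0, 1, 0, -1.5, -0.5, 0, 1, 0, -2.5, -0.5, 0, 1, 0, -2.8, -0.5, 0, 1, 0, -2.8, -0.5, 0, 1, 0, -2.8, -0.5, 0, 1]}}

```text
clock: 10.88
eef_pos: [464.5, -480.5, 227.1]
tool_rot: [3.141, 0.0, 1.674]
force: [0.5, 0.5, 0.6]
width: 0.2
```

```bash
python3 - <<'E'
from h import *
from cell import ctrl
s=ctrl.read_state();print(s["eef_pos"],s["force"],np.abs(s["qd"]).max())
a=dict(np.load("scene0.npz"))["img"]
d=ctrl.get_image("scene");im=d["img"]
c=np.hstack([a[150:280,280:440],im[150:280,280:440]]);cv2.imwrite("pics/cmp2.png",cv2.resize(c,None,fx=2.5,fy=2.5,interpolation=cv2.INTER_CUBIC))
E
```

```text
[ 464.46359261 -480.45681742  227.12365333] [0.48875795 0.52481052 0.61419054] 0.027934381696914905
```

View pics/cmp2.png

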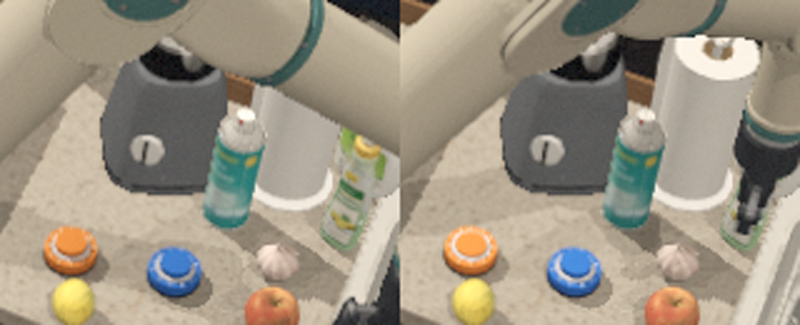

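The before/after comparison shows the orange cap sunk and the blue cap still up. The bottles, garlic and apple are where they were, and the arm is clear of everything.

```bash
python3 -c "
from cell import ctrl
print(ctrl.finish_job())"
```

```text
the job is handed in; nothing more can be done
None
```

I made the three presses in the order asked with the fingers shut, then handed the job in at about 11 s on the robot's clock. Each press stopped at its expected depth:

| Press | Fingertip height at the stop (mm) | Expected height (mm) | Upward force (N) |
|---|---|---|---|
| Rocker, right-hand wing | 61.6 | 62 | 33 |
| Red key | 58.8 | 59 | 30 |
| Orange timer cap | 28.5 | 29 | 30 |

**Final checks:** The last pictures show the rocker flipped, and the red key and orange cap down. The white key and blue cap look untouched. The casserole, timers, lemon, apple, garlic and bottles look to be where they started. The arm ended clear of everything, with the force reading near zero.

**Limits of the checks:** The red key's 6 mm travel is barely visible from above. For that press I relied mainly on the fingertip height and force. Just after the retreat I read about 2 N sideways near the bottles by the sink; it was gone once I backed off, and the bottles had not visibly moved. No check failed.

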